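# Pin the lamp and lens arms to the microscope stand

### The job

Take the long steel pin out of the rack and thread it tip down through the eye of the lamp arm, then through the eye of the lens arm below it and into the socket of the stand, until it stands on the bottom of the socket, then let go. The eyes are not in line: feel for each hole and shift the pin gently, never forcing it, and leave the short pin and the other things on the bench where they are.

Things in the scene. Friction and masses are not known exactly. Their poses are not given: they have to be found in the camera images.
- pin: the long steel pin, 120 g, upright in the rack. Origin: centre of its tip, z up along it. Shank 12 mm dia, 85 mm long, blunt tip (1 mm chamfer); collar 18 mm dia, 85 to 91 mm above the tip; flat grip tab 91 to 125 mm above the tip, 24 mm wide along the pin's x, 10 mm thick along its y. Grip across the 10 mm, fingertips above the collar; gripped hard, it can bear side pushes
- tip (a point): the centre of the long pin's tip (same point and axes as pin)
- short_pin: a spare pin of the same form but shorter (shank 55 mm, tab ends 95 mm above its tip), upright in the other hole of the rack; not to be used
- rack: grey plastic block fixed to the bench, 40 mm (x) by 130 mm (y) by 40 mm high, origin under its centre; two upright holes 14.5 mm dia, 30 mm deep (floor 10 mm above the bench), at y = +45 and -45 mm; the long pin may be in either; the tabs' broad sides face the rack's x within 0.3 rad
- stand: microscope stand's foot, fixed: white base plate 90 mm (x) by 300 mm (y) by 12 mm, origin under its centre. On its axis a square steel boss 44 mm wide, top at height 45 mm, with an upright blind socket. Above the boss lie two loose aluminium arms, each with a square eye 42 mm wide, 12 mm thick: the lamp arm (uppermost, reaching to +y) and the lens arm (below, reaching to -y)
- socket (a point): centre of the socket's floor, 23 mm above the bench; socket 14.5 mm dia, 22 mm deep, 1 mm chamfer; axes as stand. When the pin stands on this floor its collar is 6 mm above the lamp arm's eye
- upper_eye (a point): centre, at the top face, of the lamp arm's eye hole: 14.5 mm dia, 1 mm chamfers, top at height 102 mm, underside 90 mm. It starts 2 to 5 mm off the socket's axis towards the stand's +y, up to 4 mm either way in x. The arms do not turn; their eyes slide level, up to 8 mm off the axis in x and in y, and stay where left; about 2.5 N of side push moves one
- lens_level (a point): on the socket's axis, at height 70 mm = top of the lens arm's eye (underside 58 mm; hole as the lamp eye's). The hole itself is not measured: it starts 3.5 to 6 mm off towards the stand's -y, up to 6.5 mm either way in x. Pressed down, either eye springs: about 1 N plus 1.5 N per mm, solid after 5 mm (8.5 N). The pin must drag both into line and may lean in the grip
- flask: red drinking bottle with steel cap, 70 mm in diameter, 210 mm high, bystander; origin under its centre
- dish: glass dish, 90 mm in diameter, 16 mm high, bystander; origin under its centre
- carton: cardboard carton 70 x 70 x 90 mm high, bystander; origin under its centre

How it is judged:
On the way, in this order (a step that is already met when the one before it is completed fails the run):
1. the long pin is lifted out of the rack (height (world z) of tip above 0.045 m), for 0.1 s.
2. its tip is through the lamp arm's eye (z of tip in the frame of socket below 0.065 m and horizontal distance between tip and upper_eye below 0.006 m), for 0.1 s.
3. its tip is through the lens arm's eye, over the socket (z of tip in the frame of socket below 0.033 m and horizontal distance between tip and socket below 0.01 m), for 0.1 s.
At the end, for the whole second after the job is handed in: the long pin is threaded through both eyes and stands in the socket: its tip within 3.5 mm of the socket's floor and 4 mm of its axis, tilted less than 0.07 rad, released and at rest (z of tip in the frame of socket below 0.0035 m and horizontal distance between tip and socket below 0.004 m and angle between pin's own z axis and vertical below 0.07 rad and linear speed of pin below 0.02 m/s); the robot touches nothing.
It fails at once if the pin is forced: more than 25 N between the pin and the stand or its arms (contact force between pin and stand above 25 N).
It fails at once if the short pin is taken out or shifted by more than 15 mm (distance of short_pin from where it was at the start of the episode above 0.015 m).
It fails at once if the flask is shifted by more than 20 mm (distance of flask from where it was at the start of the episode above 0.02 m).
It fails at once if the dish is shifted by more than 20 mm (distance of dish from where it was at the start of the episode above 0.02 m).
It fails at once if the carton is shifted by more than 20 mm (distance of carton from where it was at the start of the episode above 0.02 m).
It also fails if it takes over 64 s, if anything falls off the work surface, if the arm or the gripper's body presses on something with over 40 N, if the wrist force passes 120 N, or if a joint passes its speed limit or range.

### The arm

A 6-joint arm with a two-finger parallel gripper is mounted at the origin on the work surface. World frame = base frame: x ahead of the robot, y to its left, z up, the work surface at z = 0. Lengths are in m, angles in rad, forces in N, time in s.
With the tool pointing down it reaches from about 0.25 to 0.725 m from the base axis. Payload 4 kg.
Tool frame: the origin (TCP) lies at the very end of the fingers, on their centre line; the grasp point (between the pads) lies 19 mm behind it; z points along the fingers, y is the line along which they close (so a half turn about z gives the same grasp; the last joint's range is limited). The gripper opens to 85 mm and grips with 20 to 120 N. Pads are 22 mm wide; open, the fingers measure 114 mm over their backs; the gripper's body (76 mm by 85 mm) begins 54 mm behind the grasp point. The pads swing forward as they close: fully open they stand 13 mm farther back than shut.
Start: joints at [-1.276, 0.241, 0.005, 1.335, 0, 1.571], TCP at [0.145, -0.478, 0.231] pointing down, gripper open.
Joint ranges: [-2.72, 2.72], [-1.05, 1.87], [-1.09, 1.28], [-1.99, 2.15], [-1.42, 1.44], [-3.14, 3.14]. Speed limits (rad/s): [2.79, 2.79, 3.14, 3.14, 3.14, 3.14].

### API

Orientations are given as a 3x3 rotation matrix whose columns are the frame's x, y, z axes.
In Python, from station import bot gives the robot as it stands. The module is installed in compiled form; this text tells all that it offers. Calls block until the motion is done:
- bot.move_ptp(position, orientation): joint-space move of the TCP to a pose.
- bot.move_straight(position, ori=None, feed=0.15, stop_force=None): straight line of the TCP; ori=None keeps the orientation; feed is the mean speed in m/s. With stop_force (N) it stops when the force on the tool has changed by that much, and returns True; else False.
- bot.movej(angles): joint-space move.
- bot.move_gripper(opening, strength=None): finger opening in m; strength is the grip in N (None keeps the last); returns when the fingers have stopped.
- bot.wait(seconds).
- bot.ik(position, orientation): joint angles nearest the present ones, or None.
- bot.read_camera(name): name is "scene" or "top" or "wrist"; returns a dict with "color" (420x560x3 uint8, blue, green, red), "mtx" (3x3 intrinsics, pixels), "camera_from_world" (4x4, takes a point from world to camera coordinates). Camera axes: x right, y down, z forward; pixel columns grow to the right and rows downward; lengths in m; the calibration is good to about 2 mm. A picture is of the moment at which its call begins. There is no depth.
A pose or a line that the arm cannot do raises bot.MotionError and nothing moves.
- bot.finish_job(): hands the job in; it is judged then, once.
Readings, each from a call of its own:
- bot.get_time_s(): time.
- bot.get_q(): joint angles.
- bot.get_joint_vel(): joint speeds.
- bot.get_tau(): joint torques, N m.
- bot.get_ee_pos(): TCP position.
- bot.get_ee_rot(): TCP orientation.
- bot.get_force(): force on the tool from outside, world axes, zero at the start.
- bot.get_torque(): the same for the moment, N m.
- bot.get_grip_width(): finger opening in m.
- bot.get_grasp_force(): force on a finger pad.
Only numpy, scipy, OpenCV 4.12 (cv2) and the standard library are available. Lean on these libraries where they do the work, as an engineer would, in place of code of your own. Each camera call takes 0.05 s, during which the arm holds its last target. There are 200 camera calls.

## Working session

There is one attempt and no reset: what is moved stays moved. The work goes in short steps, each a Python script; the robot and the scene stay as the last script left them, time stands still between calls to the robot, and variables do not carry over. Pictures are saved under pics/ and viewed, at most 10 in all, crops included, and the job is handed in when it is done.

```bash
mkdir -p pics; python3 - <<'E'
from station import bot
import cv2, numpy as np
for n in("scene","top","wrist"):
    r=bot.read_camera(n); cv2.imwrite(f"pics/{n}0.png",r["color"])
    print(n,r["mtx"].tolist(),np.round(r["camera_from_world"],4).tolist())
print(bot.get_time_s(), bot.get_ee_rot(), bot.get_force(), bot.get_grip_width())
E
```

```text
scene [[490.71904972792714, 0.0, 284.8100624645193], [0.0, 490.71904972792714, 220.924667336981], [0.0, 0.0, 1.0]] [[-0.0169, 0.9997, 0.0148, -0.0151], [0.5595, 0.0218, -0.8286, -0.2419], [-0.8287, -0.0057, -0.5597, 1.6092], [0.0, 0.0, 0.0, 1.0]]
top [[441.0812604172089, 0.0, 270.04924603116876], [0.0, 441.0812604172089, 211.51400225880897], [0.0, 0.0, 1.0]] [[0.0227, -0.9997, 0.0117, -0.0078], [-0.9861, -0.0243, -0.1645, 0.5468], [0.1647, -0.0078, -0.9863, 1.178], [0.0, 0.0, 0.0, 1.0]]
wrist [[325.6413214944966, 0.0, 278.2443054925465], [0.0, 325.6413214944966, 212.32322042716768], [0.0, 0.0, 1.0]] [[0.2905, -0.9569, -0.0029, -0.4985], [-0.9055, -0.2759, 0.3224, -0.0418], [-0.3093, -0.091, -0.9466, 0.381], [0.0, 0.0, 0.0, 1.0]]
0.15 [[ 9.56869068e-01  2.90519106e-01 -4.86316943e-04]
 [ 2.90519513e-01 -9.56867713e-01  1.61037542e-03]
 [ 2.50384615e-06 -1.68220299e-03 -9.99998585e-01]] [-0.28593369  0.09267326 -0.60565229] 0.08585559559180493
```

View pics/top0.png

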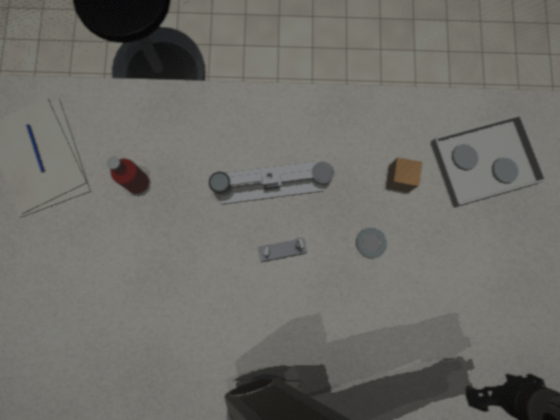

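View pics/scene0.png

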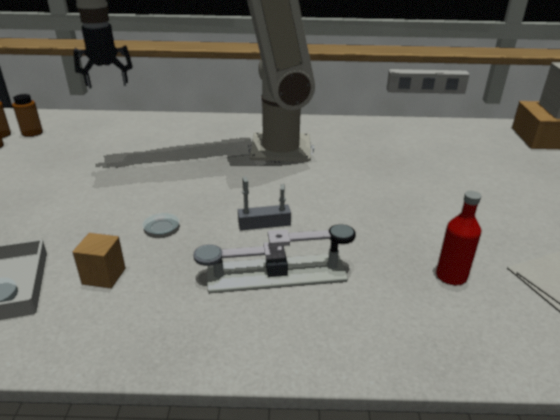

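The top view shows the rack at about (283,249) with pins at (266,251) and (300,243), the stand eye at about (269,178), the lamp disc at (219,181) and the lens disc at (322,173). The scene view shows the taller pin at the -y end (245,180). I'll cast rays from these, then take close wrist views.

```bash
cat > h.py <<'E'
from station import bot
import cv2, numpy as np
def cam(n,save=None):
    r=bot.read_camera(n)
    if save: cv2.imwrite("pics/"+save,r["color"])
    return r
def ray(r,u,v):
    T=np.array(r["camera_from_world"]);R=T[:3,:3]
    return -R.T@T[:3,3], R.T@np.linalg.inv(r["mtx"])@[u,v,1]
def plane(r,u,v,z):
    c,d=ray(r,u,v); return c+d*(z-c[2])/d[2]
def proj(r,p):
    T=np.array(r["camera_from_world"]); q=np.array(r["mtx"])@(T[:3,:3]@p+T[:3,3]); return q[:2]/q[2]
def rot(a):  # tool down, closing line (tool y) at angle a from world x
    y=np.array([np.cos(a),np.sin(a),0]);z=np.array([0,0,-1.]);return np.column_stack([np.cross(y,z),y,z])
E
python3 - <<'E'
from h import *
r=cam("top")
for n,u,v,z in[("pinR",300,243,.13),("pinL",266,251,.1),("rack",283,250,.04),("eye",269,178,.102),("flask",126,172,.1),("carton",406,172,.09),("dish",371,242,.016),("baseL",221,203,.012),("baseR",323,191,.012)]:print(n,plane(r,u,v,z).round(3))
w=cam("wrist");c,_=ray(w,0,0);R=bot.get_ee_rot();p=bot.get_ee_pos()
print("cam in tool",R.T@(c-p), "axes in tool",(R.T@np.array(w["camera_from_world"])[:3,:3].T).round(3).tolist())
for a in (0,np.pi):
  for p in ([.4,-.05,.3],[.33,-.03,.3]):
    print(a,bot.ik(p,rot(a)))
E
```

```text
pinR [ 0.453 -0.072  0.13 ]
pinL [0.433 0.014 0.1  ]
rack [ 0.441 -0.033  0.04 ]
eye [0.628 0.01  0.102]
flask [0.635 0.394 0.1  ]
carton [ 0.658 -0.362  0.09 ]
dish [ 0.472 -0.281  0.016]
baseL [0.574 0.145 0.012]
baseR [ 0.616 -0.146  0.012]
cam in tool [ 8.32367897e-02 -1.30173644e-04 -1.42051335e-01] axes in tool [[-0.0, -0.947, -0.322], [1.0, 0.0, -0.001], [0.001, -0.322, 0.947]]
0 [-0.12435499  0.02575193 -0.06866731  1.47637708  0.          1.44644133]
0 [-0.09065989 -0.12047765 -0.20615958  1.4851144   0.          1.48013644]
3.141592653589793 [-0.12435499  0.02575193 -0.06866731  1.47637708  0.         -1.69515132]
3.141592653589793 [-0.09065989 -0.12047765 -0.20615958  1.4851144   0.         -1.66145621]
```

```bash
python3 - <<'E'
from h import *
import pickle
t=rot(0.18)
def go(c,z,name,off=.06,a=.18):
    R=rot(a); p=np.array([c[0],c[1],0])-off*R[:,0]; p[2]=z
    bot.move_ptp(p,R); bot.wait(.2); r=cam("wrist",name); pickle.dump(r,open(name[:-4]+".pkl","wb")); print(name,bot.get_time_s(),bot.get_ee_pos())
go((.443,-.03),.22,"w_rack.png")
go((.635,.008),.22,"w_stand.png")
E
```

```text
w_rack.png 2.3083 [ 0.45363714 -0.08972656  0.21998647]
w_stand.png 3.3583 [ 0.64497909 -0.05162523  0.22112631]
```

View pics/w_rack.png

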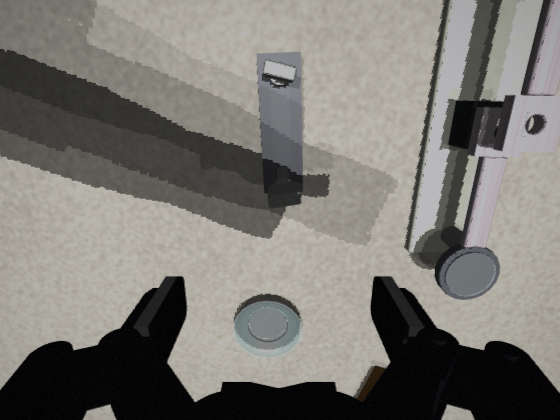

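View pics/w_stand.png

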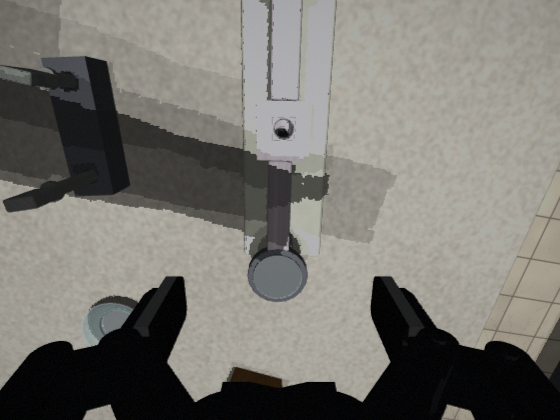

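Rack view: the short pin's tab is at (280,70) and the long pin is in the shadow near (285,188). Stand view: the lamp eye hole is at (284,128), with the base plate edges at columns 243 and 322–333. I'll enlarge these with a contrast boost.

```bash
python3 - <<'E'
import cv2,numpy as np
a=cv2.imread("pics/w_rack.png");b=cv2.imread("pics/w_stand.png")
f=lambda c:cv2.resize((255*(c/255.)**.5).astype(np.uint8),None,fx=4,fy=4,interpolation=cv2.INTER_CUBIC)
A=f(a[150:220,245:345]);B=f(b[85:155,235:335])
cv2.imwrite("pics/crop1.png",np.vstack([A,B]))
E
```

```text
(no output)
```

View pics/crop1.png

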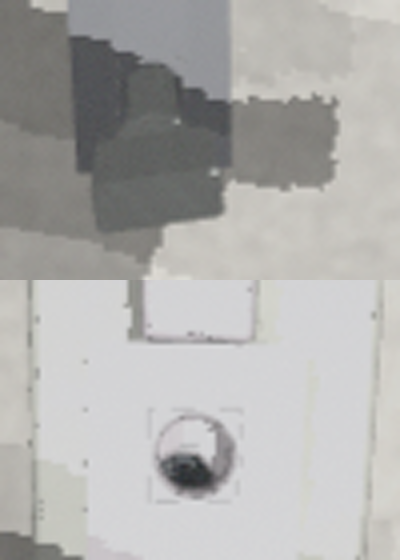

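```bash
python3 - <<'E'
from h import *
import pickle
r=pickle.load(open("w_rack.pkl","rb"));s=pickle.load(open("w_stand.pkl","rb"))
q=np.array([(95,180),(222,165),(225,212),(98,232)])/4+[245,150]
P=np.array([plane(r,u,v,.135) for u,v in q]);print(P.round(4),P.mean(0).round(4))
d=(P[1]-P[0]+P[2]-P[3]);print("pin yaw",np.arctan2(d[1],d[0]),np.linalg.norm(d)/2, np.linalg.norm(P[3]-P[0]))
for n,u,v,z in[("rack c1",258,53,.04),("rack c2",300.5,52,.04),("rackR@y187",302.5,187,.04),("rackL@190",264,190,.04)]:print(n,plane(r,u,v,z).round(4))
for n,u,v,z in[("eye",235+195/4,85+175/4,.102),("baseL0",243,85,.012),("baseL1",244,250,.012),("baseR0",330.5,85,.012),("baseR1",320,254,.012),("eyeL",257,160,.102),("eyeR",303,160,.102)]:print(n,plane(s,u,v,z).round(4))
bot.move_ptp([.59,.006,.28],rot(np.pi/2+.1)); bot.wait(.2); w=cam("wrist","w_stand2.png"); pickle.dump(w,open("w_stand2.pkl","wb"));print(bot.get_time_s())
E
```

```text
[[ 0.4436 -0.072   0.135 ]
 [ 0.4656 -0.0652  0.135 ]
 [ 0.4679 -0.0738  0.135 ]
 [ 0.4458 -0.0817  0.135 ]] [ 0.4557 -0.0732  0.135 ]
pin yaw 0.3212183575725706 0.023293521435751335 0.009901121691559229
rack c1 [0.4138 0.0296 0.04  ]
rack c2 [0.4511 0.0371 0.04  ]
rackR@y187 [ 0.4779 -0.0844  0.04  ]
rackL@190 [ 0.4398 -0.0945  0.04  ]
eye [0.638  0.0113 0.102 ]
baseL0 [0.5926 0.0396 0.012 ]
baseL1 [ 0.62   -0.1409  0.012 ]
baseR0 [0.6792 0.0552 0.012 ]
baseR1 [ 0.7099 -0.13    0.012 ]
eyeL [ 0.6213 -0.0165  0.102 ]
eyeR [ 0.6577 -0.0099  0.102 ]
4.875
```

View pics/w_stand2.png

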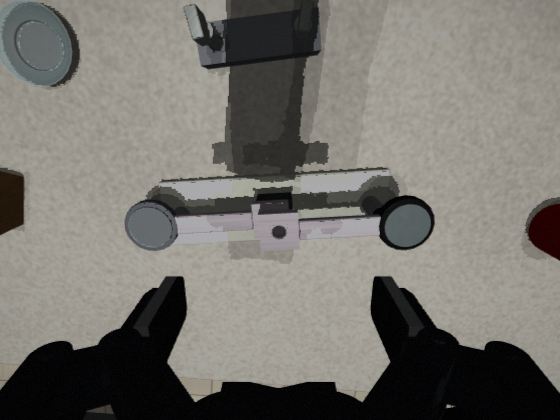

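The second stand view shows the base's near corners at about (162,181) and (388,169), and the lamp eye hole at (279,232).

```bash
python3 - <<'E'
from h import *
import pickle
w=pickle.load(open("w_stand2.pkl","rb"));s=pickle.load(open("w_stand.pkl","rb"))
g=cv2.cvtColor(w["color"],cv2.COLOR_BGR2GRAY)
# refine hole centre: dark blob
for im,(u0,v0) in((w,(279,232)),(s,(284,129))):
    g=cv2.cvtColor(im["color"],cv2.COLOR_BGR2GRAY)[v0-11:v0+12,u0-11:u0+12]
    c=[cv2.minEnclosingCircle(x) for x in cv2.findContours((g<.8*np.percentile(g,80)).astype(np.uint8),cv2.RETR_EXTERNAL,cv2.CHAIN_APPROX_NONE)[0] if cv2.contourArea(x)>30]
    for (cx,cy),rad in c: print("hole",(cx+u0-11,cy+v0-11),rad,plane(im,cx+u0-11,cy+v0-11,.102).round(4))
A=plane(w,162,181,.012);B=plane(w,388,169,.012)
y=(B-A)[:2];y/=-np.linalg.norm(y); L=np.linalg.norm(B-A)
if y[1]<0:y=-y
x=np.array([y[1],-y[0]]);print(A.round(4),B.round(4),L,"yaw",np.arctan2(-y[0],y[1]),"centre",((A+B)[:2]/2+.045*x).round(4))
cv2.imwrite("pics/crop2.png",np.vstack([cv2.resize(w["color"][155:275,125:415],None,fx=2.7,fy=2.7,interpolation=cv2.INTER_CUBIC),cv2.resize(s["color"][200:290,125:415],None,fx=2.7,fy=2.7,interpolation=cv2.INTER_CUBIC)]))
E
```

```text
hole (278.5, 232.0) 7.566473007202148 [0.6376 0.0113 0.102 ]
hole (283.21212100982666, 128.6363639831543) 10.516823768615723 [0.6376 0.0114 0.102 ]
[ 0.6186 -0.1411  0.012 ] [0.5744 0.1452 0.012 ] 0.28966082104783614 yaw 0.1530162025260493 centre [0.641  0.0089]
```

View pics/crop2.png

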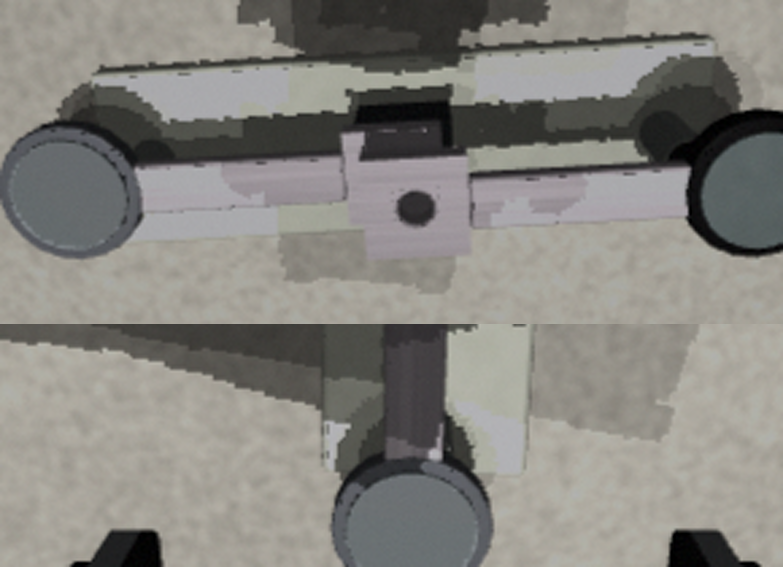

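```bash
python3 - <<'E'
from h import *
import pickle
R=rot(np.pi/2+.32)
bot.move_ptp([.455,-.0735,.16],R)
bot.move_straight([.455,-.0735,.104],feed=.1)
bot.move_gripper(0,120); bot.wait(.2)
print(bot.get_time_s(),bot.get_grip_width(),bot.get_grasp_force(),bot.get_force())
bot.move_straight([.455,-.0735,.22],feed=.1)
bot.move_ptp([.56,-.03,.22],rot(np.pi/2+.153)); bot.wait(.3)
print(bot.get_time_s(),bot.get_grip_width(),bot.get_grasp_force(),bot.get_force(),bot.get_ee_pos())
w=cam("wrist","w_held.png");pickle.dump(w,open("w_held.pkl","wb"))
print(proj(w,bot.get_ee_pos()),proj(w,bot.get_ee_pos()-[0,0,.094]))
E
```

```text
7.2833 0.007930287196359109 117.28553652763367 [-0.69344868 -0.39128875  4.83608714]
9.4167 0.007945082320638654 117.14026808738708 [ 0.58423719 -0.33228197 -0.92817406] [ 0.55934726 -0.03051778  0.22038579]
[277.80623139 278.68976427] [277.84274861 215.60383838]
```

View pics/w_held.png

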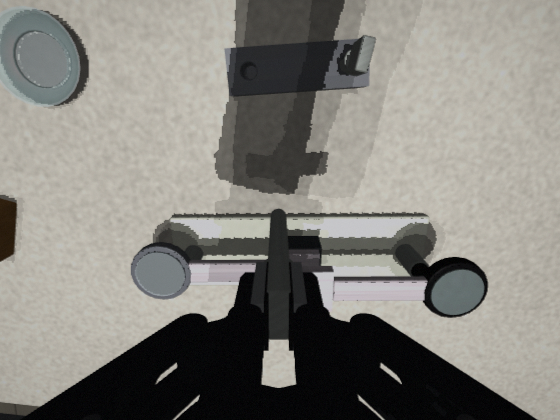

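The held pin hangs straight: the tip end sits at (278,209–223) and its predicted centre is (278,215.6). Now I'll feel my way into the lamp eye.

```bash
cat >> h.py <<'E'
OFF=.094
def rd(f0): 
    p=bot.get_ee_pos(); f=bot.get_force()-f0
    return p,f
def descend(x,y,z0,z1,f0,fz=4.,fl=6.,step=.0015):
    """tip z from z0 down to z1; stop when pushed up > fz or sideways > fl"""
    for z in np.arange(z0,z1-1e-6,-step):
        bot.move_straight([x,y,z+OFF],feed=.03)
        p,f=rd(f0)
        print("t%.1f tip %s F %s"%(bot.get_time_s(),((p-[0,0,OFF])*1e3).round(1),f.round(1)))
        if f[2]>fz or np.hypot(f[0],f[1])>fl: return False
    return True
E
python3 - <<'E'
from h import *
x,y=.6376,.0113
bot.move_ptp([x,y,.112+OFF],rot(np.pi/2+.153)); bot.wait(.4)
f0=bot.get_force();print(f0,bot.get_ee_pos());np.save("f0.npy",f0)
print(descend(x,y,.106,.094,f0))
E
```

```text
[-0.93860132  0.28496426 -0.81703769] [0.63731809 0.01082037 0.20673923]
t10.7 tip [637.3  11.3 105.5] F [ 1.3 -0.1 -1.2]
t10.9 tip [637.6  11.3 104.3] F [ 0.7 -0.7 -0.2]
t11.2 tip [637.5  11.3 102.9] F [ 1.6  0.1 -1.8]
t11.4 tip [637.5  11.3 101.3] F [ 1.5  0.2 -0.6]
t11.7 tip [637.5  11.3  99.8] F [ 1.3  0.1 -0.2]
t11.9 tip [637.5  11.3  98.3] F [ 0.2 -0.1 -0.4]
t12.2 tip [637.5  11.3  96.8] F [ 0.9 -0.9 -0.6]
t12.4 tip [637.5  11.3  95.3] F [ 0.9 -0.5 -0.3]
t12.7 tip [637.5  11.3  93.8] F [ 1.2  0.3 -0.7]
True
```

```bash
python3 - <<'E'
from h import *
import pickle
w=pickle.load(open("w_stand2.pkl","rb"));s=pickle.load(open("w_stand.pkl","rb"))
C=np.array([.641,.0093]);c,sn=np.cos(.153),np.sin(.153);X=np.array([c,sn]);Y=np.array([-sn,c])
f=lambda r,u,v,z:(lambda d:np.round([d@X*1e3,d@Y*1e3],1))(plane(r,u,v,z)[:2]-C)
for z in(.102,.098,.096):print("lampbar",z,f(s,285,92,z),f(s,271,92,z),f(s,299,92,z))
for z in(.07,.066,.064):print("lensbar",z,f(s,279.1,206,z),f(s,267.6,206,z),f(s,290.6,206,z))
U=lambda x,y:(125+x/2.7,155+y/2.7)
print("lens eye corner top-left",f(w,*U(341,131),.07),"lower-left",f(w,*U(345,195),.07),"lamp eye",f(w,*U(361,155),.102),f(w,*U(470,151),.102),f(w,*U(367,258),.102),f(w,*U(471,252),.102))
print("lampbar w",f(w,*U(580,175),.102),f(w,*U(580,225),.102),"lensbar w",f(w,*U(240,165),.07),f(w,*U(240,210),.07))
E
```

```text
lampbar 0.102 [-2.5 29.4] [-13.1  29.1] [ 8.  29.6]
lampbar 0.098 [-2.5 29.5] [-13.2  29.2] [ 8.2 29.8]
lampbar 0.096 [-2.4 29.5] [-13.2  29.2] [ 8.4 29.8]
lensbar 0.07 [ -4.2 -71. ] [-15.  -71.2] [  6.7 -70.7]
lensbar 0.066 [ -4.1 -72.2] [-15.1 -72.5] [  6.9 -71.9]
lensbar 0.064 [ -4.1 -72.9] [-15.2 -73.1] [  7.  -72.6]
lens eye corner top-left [-26.4 -27. ] lower-left [  2.4 -27.6] lamp eye [-26.1 -16.9] [-25.4  25. ] [ 17.5 -17.6] [17.1 24. ]
lampbar w [-13.3  67.2] [ 7.7 67.4] lensbar w [-13.6 -71. ] [  6.9 -73.5]
```

```bash
python3 - <<'E'
from h import *
f0=np.load("f0.npy")
print(descend(.6375,.0113,.090,.077,f0,step=.003)); bot.wait(.3); print(rd(f0))
E
```

```text
t12.9 tip [637.2  11.3  89.6] F [ 0.8 -0.8 -0.2]
t13.2 tip [637.3  11.3  86.7] F [ 0.8 -0.3 -1. ]
t13.4 tip [637.3  11.3  83.7] F [ 1.3 -0.7  0.2]
t13.7 tip [637.3  11.3  80.7] F [ 0.8 -0.6 -0.3]
t13.9 tip [637.3  11.3  77.7] F [ 1.3  0.2 -0.3]
True
(array([0.63754134, 0.01130786, 0.17208774]), array([ 1.79968105,  0.39246465, -0.26257452]))
```

```bash
cat >> h.py <<'E'
C=np.array([.641,.0093]);X=np.array([np.cos(.153),np.sin(.153)]);Y=np.array([-X[1],X[0]])
W=lambda a,b:C+(a*X+b*Y)/1e3          # stand mm -> world
def rep(f0):
    p,f=rd(f0);d=p[:2]-C
    print("t%.1f st(%.1f,%.1f) z%.1f  F st(%.1f,%.1f) z %.1f"%(bot.get_time_s(),d@X*1e3,d@Y*1e3,(p[2]-OFF)*1e3,f[:2]@X,f[:2]@Y,f[2]));return d@X*1e3,d@Y*1e3,(p[2]-OFF)*1e3,f[:2]@X,f[:2]@Y,f[2]
def to(a,b,z,f0,feed=.03):
    bot.move_straight([*W(a,b),z/1e3+OFF],feed=feed); return rep(f0)
E
python3 - <<'E'
from h import *
f0=np.load("f0.npy")
for b in np.arange(1,-6.1,-1.): 
    r=to(-3-1.5*(2.9-b)/8.8,b,75,f0)
    if np.hypot(r[3],r[4])>9: break
else:
    bot.wait(.2);rep(f0)
    for z in np.arange(73,63,-1.):
        r=to(-4.5,-5.9,z,f0)
        if r[5]>4: break
E
```

```text
t14.5 st(-3.6,0.9) z74.7  F st(0.5,-0.4) z -0.7
t14.8 st(-3.5,0.3) z74.9  F st(1.0,0.4) z -0.6
t15.0 st(-3.6,-0.6) z75.1  F st(1.3,2.6) z -0.5
t15.3 st(-3.8,-2.0) z75.0  F st(0.7,2.0) z 1.4
t15.5 st(-3.9,-3.2) z75.1  F st(2.1,2.1) z 0.2
t15.8 st(-4.0,-4.2) z75.1  F st(2.7,2.2) z -1.1
t16.0 st(-4.2,-5.1) z75.1  F st(2.5,3.5) z -1.3
t16.3 st(-4.4,-6.1) z75.1  F st(1.7,1.7) z -0.4
t16.5 st(-4.5,-6.0) z75.0  F st(2.8,0.8) z 0.6
t16.7 st(-4.4,-6.0) z73.0  F st(2.3,1.5) z 1.0
t17.0 st(-4.5,-6.0) z72.0  F st(2.4,1.7) z 0.2
t17.2 st(-4.5,-6.0) z70.9  F st(1.7,0.9) z 0.7
t17.5 st(-4.5,-5.9) z69.9  F st(1.8,0.5) z 0.7
t17.7 st(-4.6,-5.9) z68.9  F st(2.1,0.7) z 1.6
t18.0 st(-4.5,-5.9) z67.9  F st(2.6,1.9) z -0.3
t18.2 st(-4.5,-5.9) z66.9  F st(1.9,0.3) z 0.6
t18.5 st(-4.5,-5.9) z65.9  F st(0.6,1.0) z 0.2
t18.7 st(-4.5,-5.9) z64.9  F st(2.5,0.5) z 1.0
t19.0 st(-4.5,-5.9) z63.9  F st(2.2,0.5) z 0.4
```

```bash
python3 - <<'E'
from h import *
f0=np.load("f0.npy")
ok=True
for z in (62,60,58,56,54,52.5):
    r=to(-4.5,-5.9,z,f0)
    if r[5]>4: ok=False;break
if ok:
    for k in np.linspace(0,1,8)[1:]:
        r=to(-4.5*(1-k),-5.9*(1-k),52.5,f0)
        if np.hypot(r[3],r[4])>12: ok=False;break
if ok:
    bot.wait(.2);rep(f0)
    for z in np.arange(50,38,-1.):
        r=to(0,0,z,f0)
        if r[5]>5 or np.hypot(r[3],r[4])>12: break
E
```

```text
t19.2 st(-4.6,-5.9) z61.7  F st(2.2,0.8) z -0.3
t19.5 st(-4.6,-5.9) z59.8  F st(2.4,0.6) z -0.4
t19.7 st(-4.6,-5.9) z57.8  F st(1.8,1.1) z -1.0
t20.0 st(-4.5,-5.8) z55.9  F st(0.8,0.7) z -0.3
t20.2 st(-4.5,-5.9) z53.9  F st(2.0,1.2) z -0.6
t20.5 st(-4.5,-5.9) z52.5  F st(1.6,1.5) z 0.8
t20.7 st(-4.5,-5.5) z52.1  F st(0.3,0.3) z -0.9
t21.0 st(-3.9,-4.9) z52.1  F st(-0.9,-3.0) z -0.3
t21.2 st(-3.1,-3.8) z52.2  F st(-0.8,-3.4) z -1.6
t21.5 st(-2.2,-2.7) z52.4  F st(-2.0,-3.4) z -0.7
t21.7 st(-1.8,-2.3) z52.3  F st(-1.7,-4.3) z -0.2
t22.0 st(-1.2,-1.7) z52.3  F st(-3.0,-4.8) z -1.9
t22.2 st(-0.5,-0.9) z52.4  F st(-2.5,-5.5) z 1.4
t22.4 st(-0.4,-0.9) z52.4  F st(-2.6,-5.4) z 1.2
t22.7 st(-0.1,-0.9) z50.5  F st(-2.1,-4.0) z -0.4
t22.9 st(0.0,-0.9) z49.4  F st(-1.8,-6.0) z -0.1
t23.2 st(0.2,-0.9) z48.5  F st(-1.7,-4.8) z 1.0
t23.4 st(0.2,-0.9) z47.5  F st(-1.2,-4.5) z 1.6
t23.7 st(0.3,-0.8) z46.6  F st(-1.7,-4.7) z 0.1
t23.9 st(0.3,-0.9) z45.7  F st(-2.0,-5.0) z 1.3
t24.2 st(0.4,-0.9) z44.7  F st(-2.1,-5.4) z 1.3
t24.4 st(0.4,-0.9) z43.7  F st(-1.8,-5.6) z -0.1
t24.7 st(0.5,-0.9) z42.7  F st(-0.9,-4.9) z 1.8
t24.9 st(0.5,-0.9) z41.8  F st(-1.6,-4.3) z 1.2
t25.2 st(0.5,-0.9) z40.7  F st(-1.0,-5.0) z 0.6
t25.4 st(0.5,-0.9) z39.8  F st(-1.4,-4.6) z 0.7
```

```bash
python3 - <<'E'
from h import *
f0=np.load("f0.npy")
for z in np.r_[np.arange(38,26,-2.),np.arange(26,20,-.7)]:
    r=to(.3,0,z,f0)
    if r[5]>5 or np.hypot(r[3],r[4])>12: break
E
```

```text
t25.7 st(0.7,-0.9) z38.7  F st(-0.8,-4.6) z 1.9
t25.9 st(0.8,-0.9) z36.9  F st(-2.8,-5.0) z 2.3
t26.2 st(0.9,-1.0) z34.9  F st(-1.2,-4.9) z 1.5
t26.4 st(0.9,-0.9) z32.9  F st(-2.1,-5.2) z 2.2
t26.7 st(1.0,-0.9) z31.0  F st(-1.6,-4.6) z 1.3
t26.9 st(1.0,-0.9) z28.9  F st(-2.3,-5.2) z 1.6
t27.2 st(1.0,-0.9) z27.0  F st(-1.2,-6.2) z 2.3
t27.4 st(0.9,-0.9) z26.1  F st(-2.1,-3.8) z 1.3
t27.7 st(1.0,-0.9) z25.4  F st(-1.7,-5.3) z 1.3
t27.9 st(1.0,-0.9) z24.7  F st(-1.1,-4.9) z 1.3
t28.2 st(1.0,-0.9) z24.0  F st(-1.6,-5.3) z 1.0
t28.4 st(1.1,-0.9) z23.5  F st(-0.8,-4.9) z 2.9
t28.7 st(1.2,-0.9) z23.5  F st(-3.3,-4.9) z 5.4
```

```bash
python3 - <<'E'
from h import *
f0=np.load("f0.npy")
bot.move_gripper(.04); bot.wait(.3); rep(f0)
p=bot.get_ee_pos(); p[2]+=.1
bot.move_straight(p,feed=.08)
p[0]-=.06; p[2]+=.02; bot.move_straight(p); bot.wait(.3)
w=cam("wrist"); s=cam("scene"); print(bot.get_time_s())
u,v=proj(s,np.array([*C,.1])).astype(int);print(u,v)
cv2.imwrite("pics/end.png",np.hstack([cv2.resize(s["color"][v-60:v+45,u-50:u+50],(400,420)),cv2.resize(w["color"][:, :533],(400,420))[:, :]]))
E
```

```text
t29.4 st(0.3,0.1) z21.7  F st(1.2,-0.6) z 0.2
31.7417
277 237
```

View pics/end.png

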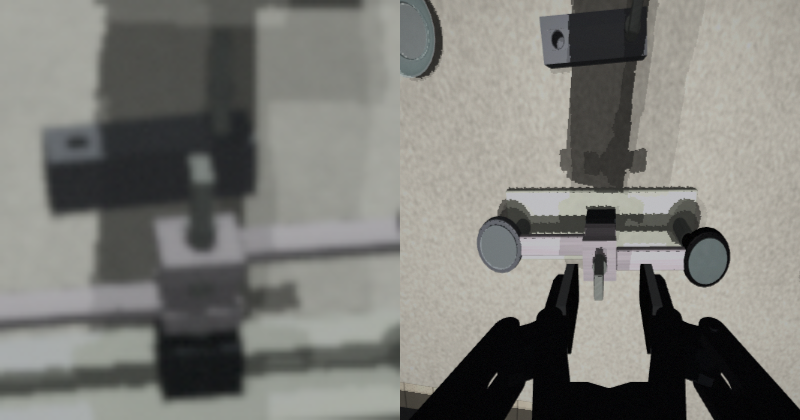

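```bash
python3 - <<'E'
from h import *
s=cam("scene");w=cam("wrist")
for r,uv in((s,"~277.7,217"),(w,"~265,248-299")):
    print([proj(r,np.array([*W(a,0),z])).round(1).tolist() for z in(.114,.148) for a in(-12,0,12)],uv)
u,v=264,290
cv2.imwrite("pics/end2.png",np.hstack([cv2.resize(w["color"][225:315,220:310],(400,400),interpolation=cv2.INTER_CUBIC),cv2.resize(s["color"][195:255,247:307],(400,400),interpolation=cv2.INTER_CUBIC)]))
E
```

```text
[[276.8, 228.5], [277.6, 231.8], [278.3, 235.1], [276.9, 214.9], [277.7, 218.1], [278.4, 221.4]] ~277.7,217
[[267.5, 254.7], [267.6, 266.7], [267.8, 278.4], [266.2, 273.8], [266.4, 286.9], [266.6, 299.7]] ~265,248-299
```

View pics/end2.png

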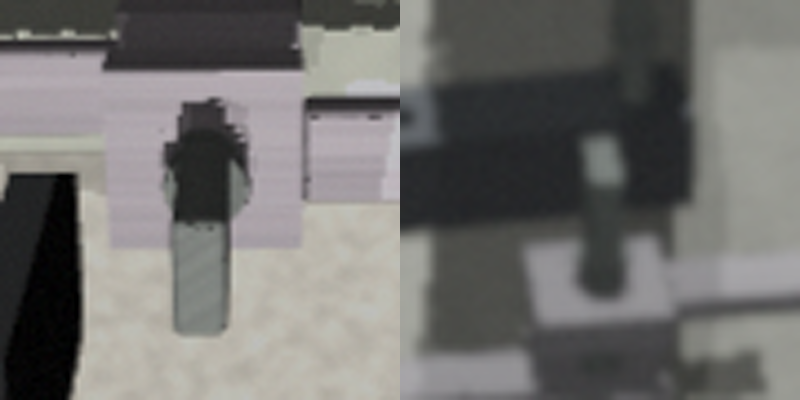

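The pin stands upright: the tab top spans rows 275–300 at column 265 in the wrist view (predicted 274–300 and 266) and its centre is at (277.6,219) in the scene view (predicted 277.7,218). I'm handing in.

```bash
python3 -c "
from station import bot
print(bot.finish_job(), bot.get_time_s())"
```

```text
the job is handed in; nothing more can be done
the job is handed in; nothing more can be done
```

The long pin is threaded through both eyes and stands upright on the socket floor, released with the arm clear; I handed the job in at about 32 s, but no verdict came back.

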